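# Load a glass cup, index the sample turner three clicks, hold it there

### The job

Put the empty glass cup that stands on the desk gently into the third seat of the sample turner, counting from the seat with the white reference tile under the reading head, and let go of it; it is thin glass, so grip it lightly and set it down softly, never dropping it. Then turn the turner's black bar knob clockwise three clicks, so that this cup comes to stand right under the reading head, and finish while still holding the knob at that third stop, because a spring turns the rotor back as soon as it is released. Leave the other cup in its seat and the things around undisturbed.

Things in the scene. Friction and masses are not known exactly. Their poses are not given: they have to be found in the camera images.
- turner: sample turner, fixed on the desk; white foot 252 x 116 mm, 20 mm high. Origin on the vertical axis of the rotor at desk height; x axis points from there to the pillar with the reading head (pillar at x = 162 mm), z up. Seats and knob turn above the foot, within 136 mm of the axis. A spring roller (housing 48 mm high, x = -53 to -86 mm) drops between steel pins of the rotor: the clicks
- rotor (a joint): rotor angle, rad: 0 at home (end stop, tile under the head), grows clockwise seen from above. Detents at 0, 0.419, 0.838, 1.257 (third) and 1.676 (24 deg each); end 1.74. A return spring, 0.13 to 0.17 N m, beats the detents (about 0.03 N m), so it runs home when let go. Leaving a stop takes up to 0.22 N m, dropping to about half as the next click falls in
- knob_grip (a point): point on the rotor axis in the black bar knob at the height to grip, 76 mm above the desk. Upright bar 46 mm long, 14 mm thick, 50 to 93 mm above the desk, edges rounded; x axis along the bar (at home turned 36 deg counter-clockwise, seen from above, from the turner's x axis). Below 50 mm its collar widens to radius 27 mm
- seat1 (a point): centre of the inner floor of the first seat (30 mm above the desk, 112 mm from the rotor axis, 24 deg counter-clockwise from the tile); one black dot on its spoke. Holds the other cup
- seat3 (a point): centre of the inner floor of the third seat, 30 mm above the desk, 112 mm from the rotor axis, 72 deg counter-clockwise from the tile; three black dots on its spoke. Every seat is a round socket, inner diameter 42 mm, rim 2 mm thick and 8 mm deep (top 38 mm above the desk), 47 mm from the next. Seats two and four are empty. The seats turn with the rotor
- read_point (a point): point straight under the lens, 112 mm from the rotor axis (turner's x), at seat floor height; does not move. The reading head over it is a white slab, x 89 to 181 mm and y -23 to 23 mm in the turner's frame, its lens 82 mm and its top 107 mm above the desk
- cup_mid (a point): centre, half-way up (22.5 mm above its underside), of the empty glass cup on the desk: round, outer diameter 35 mm, 45 mm tall, open at the top, wall 2 mm, foot tapered to 28 mm, about 40 g. In a seat its rim is 75 mm above the desk. Thin glass: a grip of more than about 18 N, or the like in knocks, breaks it; 5 N holds it well
- cup: the same glass cup; origin at the centre of its underside, z up its axis
- read_cup_mid (a point): centre, half-way up, of the other, identical glass cup, standing in the first seat; it rides along with the rotor and stays in its seat
- read_cup: the other glass cup; origin at the centre of its underside
- sample_bottle: brown bottle with white cap, 42 mm diameter, 86 mm tall, to the far right; bystander. Origin at the centre of its underside
- weight_box: closed wooden box 69 x 130 x 43 mm, on the left; bystander. Origin at the centre of its underside. (A tall fixed balance stands behind it, from x = 0.60 on, y = 0.17 to 0.41.)
- tweezers: steel tweezers lying on the desk, 126 mm long, on the left in front; bystander
Not all that is in view belongs to the job. What is shaped like the cup but pink is not meant.

How it is judged:
By the outcome, as a careful person would: the job done as asked, in the order asked, and still so for the second after the job is handed in, while the arm keeps its last pose, push and grip.
It also fails if it takes over 61 s, if anything falls off the work surface, if the arm or the gripper's body presses on something with over 40 N, if the wrist force passes 120 N, or if a joint passes its speed limit or range.

### The arm

A 6-joint arm with a two-finger parallel gripper is mounted at the origin on a cart in front of the work surface, level with it; the furniture and walls round the work are solid. World frame = base frame: x ahead of the robot, y to its left, z up, the work surface at z = 0. Lengths are in m, angles in rad, forces in N, time in s.
With the tool pointing down it reaches from about 0.25 to 0.725 m from the base axis. Payload 4 kg.
Tool frame: the origin (TCP) lies midway between the tips of the shut fingers; the grasp point (between the pads) lies 19 mm behind it; z points along the fingers, y is the line along which they close (so a half turn about z gives the same grasp; the last joint's range is limited). The gripper opens to 85 mm and grips with 20 to 120 N. Pads are 22 mm wide; open, the fingers measure 114 mm over their backs; the gripper's body (76 mm by 85 mm) begins 54 mm behind the grasp point. The pads swing forward as they close: fully open they stand 13 mm farther back than shut.
Start: joints at [-1.128, 0.241, 0.005, 1.335, 0, 1.571], TCP at [0.214, -0.452, 0.231] pointing down, gripper open.
Joint ranges: [-2.72, 2.72], [-1.05, 1.87], [-1.09, 1.28], [-1.99, 2.15], [-1.42, 1.44], [-3.14, 3.14]. Speed limits (rad/s): [2.79, 2.79, 3.14, 3.14, 3.14, 3.14].

### API

Orientations are given as a unit quaternion [x, y, z, w].
In Python, from workcell import bot gives the robot as it stands. The module is installed in compiled form; this text tells all that it offers.
- The arm moves only by the tool jog_arm, never from a script. Its argument "deltas" is a list of rows, each an object with "fingers": the opening, from 0 (shut) to 1 (fully open); "delta_pos": the shift along the tool's x, y, z normalised to -1 to 1, where 1 is 300 mm, a list of three; "yaw": the turn about the tool's z normalised to -1 to 1, where 1 is pi/4 rad. A call has 1 to 12 rows; each row is the pose to reach, as a shift and turn from the pose commanded when the call began, along the tool's axes at that moment; what a row does not reach only later rows make up. A row lasts 1/10 s, in which the tool goes at most 50 mm and 8.59 degrees, less where a joint would pass 70% of its speed; a pose out of reach is approached as far as the arm can. A call with a number of a shift or a turn outside -1 to 1 is refused whole. A call with a gripper value outside its range is refused whole. The fingers move at their own pace and stop on an object; the grip force is fixed at half the most. Time passes only in rows, so rows that repeat a pose let the fingers close. It gives the time, the measured TCP pose, the force, the opening and the grip force at its end, in the units of the state.
- bot.get_obs(): the state, without advancing time (a new reading comes with each control period).
- bot.camera(name): name is "side" or "top" or "wrist"; returns a dict with "image" (400x640x3 uint8, red, green, blue), "range_z" (400x640 float32, m along the optical axis (not along the pixel's ray), 0 where there is no reading), "fx", "fy", "cx", "cy" (pixels), "rvec" (rotation vector, rad) and "tvec" (3), from world to camera coordinates, as OpenCV has them. Camera axes: x right, y down, z forward; pixel columns grow to the right and rows downward; lengths in m; the calibration is good to about 2 mm. The wrist camera is an equidistant fisheye: a pixel r from the principal point sees the ray r / f radians off the axis. A picture is of the moment at which its call begins.
- bot.job_done(): hands the job in; it is judged then, once.
The state is a dict: "clock": time; "joint_pos": joint angles; "joint_vel": joint speeds; "tau": joint torques, N m; "eef_pos": TCP position; "tool_rot": TCP orientation; "ft_force": force on the tool from outside, world axes, zero at the start; "ft_torque": the same for the moment, N m; "grip_width": finger opening in m; "grasp_force": force on a finger pad.
Only numpy, scipy, OpenCV 4.12 (cv2) and the standard library are available. Lean on these libraries where they do the work, as an engineer would, in place of code of your own. Each camera call takes 0.05 s, during which the arm holds its last target. There are 200 camera calls.

## Working session

There is one attempt and no reset: what is moved stays moved. The work goes in short steps, Python scripts to look and compute and a tool call to move; the robot and the scene stay as the last step left them, time stands still between calls to the robot, and variables do not carry over. Pictures are saved under pics/ and viewed, at most 10 in all, crops included, and the job is handed in when it is done.

Besides the shell and the picture viewer there is one more tool, called after "Call:" in YAML: its name, and indented under it one key for each argument. jog_arm: Moves the arm, as the interface text tells. Scaled input: -1 to 1 covers 300 mm each way for a shift and pi/4 rad each way for a turn. Its arguments: {"type":"object","properties":{"deltas":{"type":"array","items":{"type":"object","properties":{"fingers":{"type":"number"},"delta_pos":{"type":"array","items":{"type":"number"}},"yaw":{"type":"number"}}}}},"required":["deltas"]}

```bash
mkdir -p pics; cat > h.py <<'E'
import numpy as np, cv2, pickle
from workcell import bot
def snap(n):
    c=bot.camera(n); pickle.dump(c,open(f'pics/{n}.pkl','wb')); return c
def load(n): return pickle.load(open(f'pics/{n}.pkl','rb'))
def pts(c):
    "world xyz per pixel (pinhole cams)"
    R=cv2.Rodrigues(np.array(c['rvec'],float))[0]; t=np.array(c['tvec'],float).ravel()
    v,u=np.mgrid[0:400,0:640]; z=c['range_z']
    P=np.stack([(u-c['cx'])/c['fx']*z,(v-c['cy'])/c['fy']*z,z],-1)
    return (P-t)@R
def onplane(c,u,v,h):
    R=cv2.Rodrigues(np.array(c['rvec'],float))[0]; t=np.array(c['tvec'],float).ravel()
    o=-R.T@t; d=R.T@np.array([(u-c['cx'])/c['fx'],(v-c['cy'])/c['fy'],1]); return o+d*(h-o[2])/d[2]
E
python3 - <<'E'
from h import *
for n in('top','side'):
    c=snap(n); cv2.imwrite(f'pics/{n}0.png',c['image'][...,::-1]); R=cv2.Rodrigues(np.array(c['rvec'],float))[0];print(n,c['fx'],-R.T@np.ravel(c['tvec']),R[2])
o=bot.get_obs();print(o)
E
```

```text
top 469.29543821198865 [0.27467224 0.01964295 1.38757958] [ 0.17864581 -0.02547097 -0.98358371]
side 407.25032491008255 [ 0.22877918 -0.89901833  0.46553094] [ 0.29925316  0.88010269 -0.36860115]
{'clock': 0.1, 'joint_pos': array([-1.12797056e+00,  2.41359768e-01,  3.83123509e-03,  1.33518307e+00,
       -7.18174007e-06,  1.57080233e+00]), 'joint_vel': array([-0.00060172, -0.00073131,  0.00191389, -0.00040268,  0.00177036,
        0.00054514]), 'tau': array([ 3.64954421e-04, -3.73137939e+01,  2.53009772e+01,  1.08583731e-02,
        4.37621259e-05,  3.69155799e-06]), 'eef_pos': array([ 0.21399983, -0.45125572,  0.23048034]), 'tool_rot': array([ 9.75588353e-01,  2.19605211e-01, -2.13810796e-04, -9.33469260e-04]), 'ft_force': array([ 1.10156277, -1.27115235,  0.69600293]), 'ft_torque': array([-0.011849  ,  0.02590656,  0.01198918]), 'grasp_force': 0.0, 'grip_width': 0.08551325784704558}
```

View pics/top0.png

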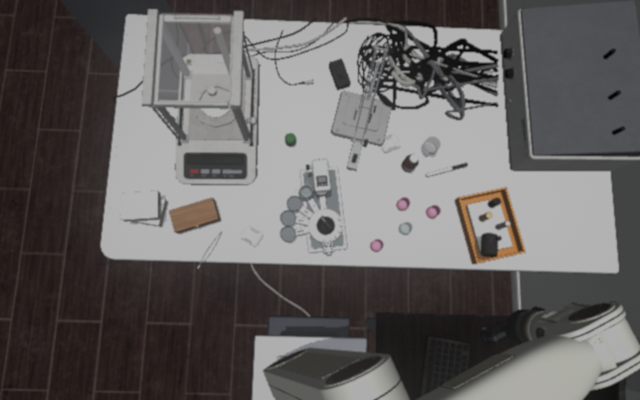

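View pics/side0.png

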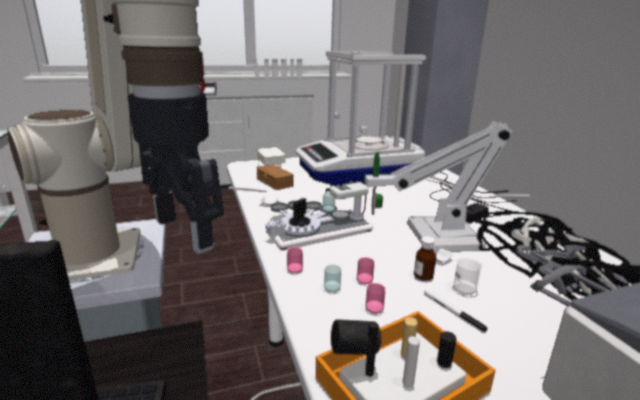

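The top view shows these candidates for the cup: clear bluish at (405,229), pink at (403,204), (433,212) and (376,245), a white beaker at (430,147), and the other cup in its seat near (307,192). The clear bluish one is the one I want (side view (333,278)). The turner's knob is at about (325,226) and the head at (321,175).

```bash
python3 - <<'E'
from h import *
c=load('top'); im=c['image'][150:270,260:450]; cv2.imwrite('pics/crop1.png',cv2.resize(im,None,fx=4.2,fy=4.2,interpolation=cv2.INTER_CUBIC)[...,::-1])
P=pts(c)
np.set_printoptions(precision=3,suppress=True)
# knob dark pts, foot, head, cups by height
sub=np.zeros((400,640),bool); sub[150:262,285:352]=1
g=c['image'].mean(-1); z=P[...,2]
k=sub&(g<60)&(z>.08)&(z<.105); print('knob',k.sum(),P[k].mean(0), np.argwhere(k).mean(0))
k=sub&(z>.1)&(z<.115)&(g>60); print('head',k.sum(),P[k].mean(0),P[k].min(0),P[k].max(0))
k=sub&(z>.013)&(z<.027); print('foot',k.sum(),P[k].mean(0)); q=P[k][:,:2].astype(np.float32); print(cv2.minAreaRect(q*1000))
s2=np.zeros_like(sub); s2[215:245,390:420]=1
for lo,hi in((.005,.02),(.02,.04),(.035,.055)):
    k=s2&(z>lo)&(z<hi); print('cup',lo,k.sum(),P[k].mean(0) if k.any() else 0)
for h in (.0,.045): print(onplane(c,405,229,h))
E
```

```text
knob 29 [ 0.462 -0.038  0.092] [224.172 328.448]
head 526 [ 0.601 -0.012  0.107] [ 0.554 -0.04   0.1  ] [0.646 0.03  0.114]
foot 1345 [ 0.522 -0.029  0.02 ]
((516.7872314453125, 5.035713195800781), (252.32122802734375, 175.52926635742188), 7.796976089477539)
cup 0.005 113 [ 0.468 -0.269  0.008]
cup 0.02 31 [ 0.468 -0.269  0.03 ]
cup 0.035 40 [ 0.469 -0.268  0.044]
[ 0.468 -0.272  0.   ]
[ 0.461 -0.263  0.045]
```

View pics/crop1.png

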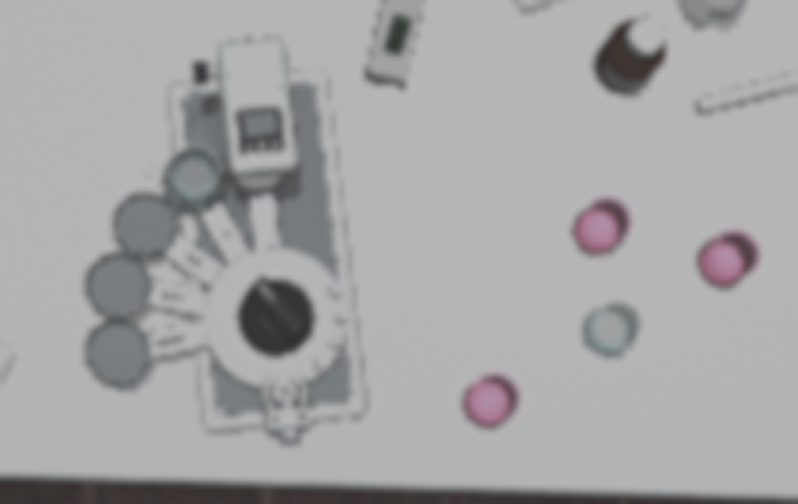

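The crop confirms the choice: the clear cup is at crop (610,330), with pinks around it, all about 65 mm or more away. The sockets are at crop (193,178) with the cup in it, (146,225), (118,288) and (120,353), and the collar is at (276,317).

```bash
python3 - <<'E'
from h import *
from scipy.optimize import least_squares
np.set_printoptions(precision=4,suppress=True)
c=load('top'); f=lambda x,y,h: onplane(c,260+x/4.2-.4,150+y/4.2-.4,h)[:2]
S=np.array([f(146,225,.038),f(118,288,.038),f(120,353,.038)]); s1=f(193,178,.075); hub=f(276,317,.05)
A=np.r_[s1[None],S]; ang=np.radians([24,48,72,96])
fn=lambda p: np.r_[(A-np.c_[p[0]+.112*np.cos(p[2]+ang),p[1]+.112*np.sin(p[2]+ang)]).ravel(),hub-p[:2]]
r=least_squares(fn,[.46,-.03,.1]);print(r.x,np.degrees(r.x[2]),r.fun.reshape(-1,2)*1000)
p=r.x; print('seat3',p[:2]+.112*np.array([np.cos(p[2]+ang[2]),np.sin(p[2]+ang[2])]))
P=pts(c); z=P[...,2]; m=np.zeros(z.shape,bool); m[150:262,285:352]=1
k=m&(z>.1)&(z<.115); print('head ctr',P[k].mean(0), 'bearing',np.degrees(np.arctan2(*(P[k].mean(0)[:2]-p[:2])[::-1])))
for h,n in((.045,'rim'),(.0,'base')): print(n,f(610,330,h))
s=load('side'); Q=pts(s); z=Q[...,2]; m=np.zeros(z.shape,bool); m[264:292,322:343]=1; k=m&(z>.01)&(z<.05); print('side cup',k.sum(),Q[k].mean(0),Q[k].min(0),Q[k].max(0)); print(onplane(s,333,268,.045))
# cup segmentation in top: bluish vs table
im=c['image'].astype(int); d=im[...,2]-im[...,0]; m=np.zeros(z.shape,bool); m[215:243,392:420]=1; k=m&(d>8); v,u=np.nonzero(k); print('blue',k.sum(),u.min(),u.max(),v.min(),v.max(),u.mean(),v.mean(),onplane(c,u.mean(),v.mean(),.02))
E
```

```text
[ 0.4643 -0.0321  0.1439] 8.246013816988313 [[-4.0622  1.0322]
 [ 1.8164 -0.4986]
 [ 0.1205 -0.0701]
 [ 1.515  -1.4054]
 [ 0.6104  0.9419]]
seat3 [0.4833 0.0782]
head ctr [ 0.6006 -0.0116  0.1073] bearing 8.56345132541067
rim [ 0.4639 -0.2624]
base [ 0.4702 -0.2719]
side cup 419 [ 0.4648 -0.2734  0.0314] [ 0.4486 -0.2877  0.01  ] [ 0.4831 -0.2502  0.0466]
[ 0.4686 -0.2662  0.045 ]
blue 30 400 408 225 233 402.8 230.3 [ 0.4609 -0.2616  0.02  ]
```

Call:
jog_arm:
  deltas:
    - {"delta_pos": [0.98,-0.19,0.1],"yaw": -1,"fingers": 1}
    - {"delta_pos": [0.98,-0.19,0.1],"yaw": -1,"fingers": 1}
    - {"delta_pos": [0.98,-0.19,0.1],"yaw": -1,"fingers": 1}
    - {"delta_pos": [0.98,-0.19,0.1],"yaw": -1,"fingers": 1}
    - {"delta_pos": [0.98,-0.19,0.1],"yaw": -1,"fingers": 1}
    - {"delta_pos": [0.98,-0.19,0.1],"yaw": -1,"fingers": 1}
    - {"delta_pos": [0.98,-0.19,0.1],"yaw": -1,"fingers": 1}
    - {"delta_pos": [0.98,-0.19,0.1],"yaw": -1,"fingers": 1}
    - {"delta_pos": [0.98,-0.19,0.1],"yaw": -1,"fingers": 1}

```text
clock: 1.0
eef_pos: [0.4547, -0.2746, 0.201]
tool_rot: [0.818, 0.576, -0.0, -0.0]
ft_force: [-0.1, -0.1, -0.3]
grip_width: 0.0852
grasp_force: 0.0
```

Call:
jog_arm:
  deltas:
    - {"delta_pos": [0,0,0],"yaw": -0.3,"fingers": 0.7}
    - {"delta_pos": [0,0,0],"yaw": -0.7,"fingers": 0.7}
    - {"delta_pos": [0,0,0],"yaw": -1,"fingers": 0.7}
    - {"delta_pos": [0,0,0],"yaw": -1,"fingers": 0.7}
    - {"delta_pos": [0,0,0],"yaw": -1,"fingers": 0.7}
    - {"delta_pos": [0,0,0],"yaw": -1,"fingers": 0.7}
    - {"delta_pos": [0,0,0],"yaw": -1,"fingers": 0.7}

```text
clock: 1.7
eef_pos: [0.4541, -0.2757, 0.2016]
tool_rot: [0.536, 0.844, -0.0, 0.0]
ft_force: [0.2, 0.7, -0.5]
grip_width: 0.0598
grasp_force: 0.0
```

```bash
cat >> h.py <<'E'
def wray(c,u,v,h):
    "fisheye pixel -> world point on plane z=h"
    R=cv2.Rodrigues(np.array(c['rvec'],float))[0]; t=np.array(c['tvec'],float).ravel()
    p=cv2.fisheye.undistortPoints(np.array([[[u,v]]],float),np.array([[c['fx'],0,c['cx']],[0,c['fy'],c['cy']],[0,0,1]]),np.zeros(4))[0,0]
    o=-R.T@t; d=R.T@np.r_[p,1]; return o+d*(h-o[2])/d[2]
def wpix(c,X):
    K=np.array([[c['fx'],0,c['cx']],[0,c['fy'],c['cy']],[0,0,1]])
    return cv2.fisheye.projectPoints(np.array(X,float).reshape(1,-1,3),np.array(c['rvec'],float).reshape(3,1),np.array(c['tvec'],float).reshape(3,1),K,np.zeros(4))[0][0]
def st():
    o=bot.get_obs(); x,y,z,w=o['tool_rot']; 
    from scipy.spatial.transform import Rotation as Ro
    R=Ro.from_quat(o['tool_rot']).as_matrix(); print('t',o['clock'],'p',o['eef_pos'].round(4),'psi',np.degrees(np.arctan2(R[1,0],R[0,0])).round(2),'zt',R[:,2].round(3),'q',o['joint_pos'].round(2),'w',round(o['grip_width'],4),'F',round(float(o['grasp_force']),2),np.round(o['ft_force'],1),np.round(o['ft_torque'],2)); return o['eef_pos'],R
def to(target,R=None,psi=None):
    p,R=st(); d=R.T@(np.array(target)-p)/.3; print('delta',d.round(3), '' if psi is None else ('yaw',round((((-psi+np.degrees(np.arctan2(R[1,0],R[0,0])))+180)%360-180)/45,3)))
E
python3 - <<'E'
from h import *
to([.467,-.267,.15],psi=150)
c=snap('wrist'); im=np.ascontiguousarray(c['image'][...,::-1])
def ring(x,y,h,r,col):
    a=np.linspace(0,6.28,60); q=wpix(c,np.c_[x+r*np.cos(a),y+r*np.sin(a),0*a+h]); cv2.polylines(im,[np.round(q*8).astype(int)],True,col,1,cv2.LINE_AA,3)
ring(.467,-.267,.045,.0175,(0,0,255)); ring(.467,-.267,0,.014,(0,255,0))
cv2.imwrite('pics/w1.png',im)
E
```

```text
t 1.7 p [ 0.4541 -0.2757  0.2016] psi 115.17 zt [ 0. -0. -1.] q [-0.55  0.32  0.03  1.28 -0.    0.59] w 0.0598 F 0.0 [ 0.2  0.7 -0.5] [ 0.02 -0.01 -0.  ]
delta [0.008 0.051 0.172] ('yaw', np.float64(-0.774))
```

View pics/w1.png

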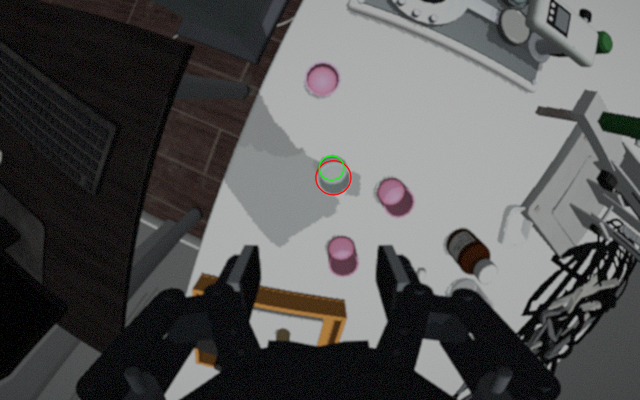

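The overlaid rings fall on the clear cup at (333,175). I'll finish the yaw, then check the fit in a zoomed crop from above.

Call:
jog_arm:
  deltas:
    - {"delta_pos": [0.01,0.05,0.15],"yaw": -0.19,"fingers": 0.7}
    - {"delta_pos": [0.01,0.05,0.15],"yaw": -0.38,"fingers": 0.7}
    - {"delta_pos": [0.01,0.05,0.15],"yaw": -0.57,"fingers": 0.7}
    - {"delta_pos": [0.01,0.05,0.15],"yaw": -0.774,"fingers": 0.7}
    - {"delta_pos": [0.01,0.05,0.15],"yaw": -0.774,"fingers": 0.7}
    - {"delta_pos": [0.01,0.05,0.15],"yaw": -0.774,"fingers": 0.7}

```text
clock: 2.35
eef_pos: [0.4673, -0.2657, 0.1564]
tool_rot: [0.259, 0.966, -0.0, 0.0]
ft_force: [-0.1, 0.4, 0.5]
grip_width: 0.0599
grasp_force: 0.0
```

```bash
python3 - <<'E'
from h import *
st()
c=snap('wrist'); q=wpix(c,[[.467,-.267,.045],[.467,-.267,0]]); print(q)
u0,v0=(q.mean(0)-40).astype(int); v0=max(v0,0); im=c['image'][v0:v0+80,u0:u0+80,::-1]; im=cv2.resize(im,None,fx=7,fy=7,interpolation=cv2.INTER_CUBIC)
def ring(x,y,h,r,col):
    a=np.linspace(0,6.28,24); 
    for p in wpix(c,np.c_[x+r*np.cos(a),y+r*np.sin(a),0*a+h]): cv2.circle(im,tuple(((p-[u0,v0]+.5)*7).astype(int)),1,col,-1)
ring(.467,-.267,.045,.0175,(0,0,255)); ring(.467,-.267,0,.014,(0,200,0)); print(u0,v0)
cv2.imwrite('pics/w2.png',im)
E
```

```text
t 2.35 p [ 0.4673 -0.2657  0.1564] psi 149.95 zt [ 0. -0. -1.] q [-0.52  0.36 -0.03  1.18 -0.    0.01] w 0.0599 F 0.0 [-0.1  0.4  0.5] [ 0.02  0.01 -0.01]
[[315.73827448 193.50655889]
 [316.02065259 179.94735844]]
275 146
```

View pics/w2.png

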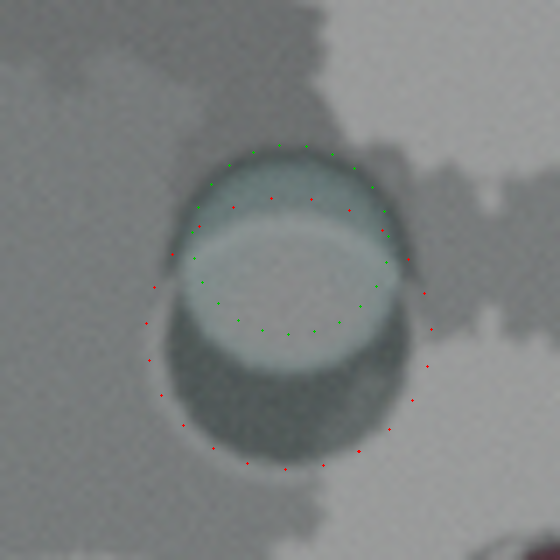

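The rings fit the rim halo and the base within about 1 mm, and it is a clear, open cup. Descending now.

Call:
jog_arm:
  deltas:
    - {"delta_pos": [0,-0.004,0.12],"yaw": 0,"fingers": 0.7}
    - {"delta_pos": [0,-0.004,0.24],"yaw": 0,"fingers": 0.7}
    - {"delta_pos": [0,-0.004,0.33],"yaw": 0,"fingers": 0.7}
    - {"delta_pos": [0,-0.004,0.4],"yaw": 0,"fingers": 0.7}
    - {"delta_pos": [0,-0.004,0.45],"yaw": 0,"fingers": 0.7}
    - {"delta_pos": [0,-0.004,0.47],"yaw": 0,"fingers": 0.6}
    - {"delta_pos": [0,-0.004,0.475],"yaw": 0,"fingers": 0.5}
    - {"delta_pos": [0,-0.004,0.475],"yaw": 0,"fingers": 0.45}
    - {"delta_pos": [0,-0.004,0.475],"yaw": 0,"fingers": 0.45}
    - {"delta_pos": [0,-0.004,0.475],"yaw": 0,"fingers": 0.43}
    - {"delta_pos": [0,-0.004,0.475],"yaw": 0,"fingers": 0.43}

```text
clock: 3.5
eef_pos: [0.4676, -0.2666, 0.0145]
tool_rot: [0.257, 0.966, -0.0, 0.001]
ft_force: [0.6, -0.3, 0.8]
grip_width: 0.0366
grasp_force: 0.1
```

```bash
python3 -c "
from h import *
st()"
```

```text
t 3.5 p [ 0.4676 -0.2666  0.0145] psi 150.19 zt [ 0.001 -0.001 -1.   ] q [-0.52  0.51 -0.22  0.85 -0.    0.  ] w 0.0366 F 0.12 [ 0.6 -0.3  0.8] [-0.09 -0.02  0.02]
```

Call:
jog_arm:
  deltas:
    - {"delta_pos": [0,0,0],"yaw": 0,"fingers": 0.42}
    - {"delta_pos": [0,0,0],"yaw": 0,"fingers": 0.415}
    - {"delta_pos": [0,0,0],"yaw": 0,"fingers": 0.41}
    - {"delta_pos": [0,0,0],"yaw": 0,"fingers": 0.41}

```text
clock: 3.9
eef_pos: [0.4672, -0.2663, 0.014]
tool_rot: [0.257, 0.966, -0.0, 0.0]
ft_force: [-0.5, -1.2, 1.6]
grip_width: 0.0355
grasp_force: 5.2
```

Call:
jog_arm:
  deltas:
    - {"delta_pos": [0,0,0],"yaw": 0,"fingers": 0.405}
    - {"delta_pos": [0,0,0],"yaw": 0,"fingers": 0.405}

```text
clock: 4.1
eef_pos: [0.4672, -0.2663, 0.0141]
tool_rot: [0.257, 0.966, -0.0, 0.0]
ft_force: [-0.2, -0.6, 3.7]
grip_width: 0.0349
grasp_force: 13.4
```

Call:
jog_arm:
  deltas:
    - {"delta_pos": [0,0,0],"yaw": 0,"fingers": 0.408}
    - {"delta_pos": [0,0,0],"yaw": 0,"fingers": 0.408}
    - {"delta_pos": [0,0,-0.01],"yaw": 0,"fingers": 0.408}
    - {"delta_pos": [0,0,-0.03],"yaw": 0,"fingers": 0.408}
    - {"delta_pos": [0,0,-0.06],"yaw": 0,"fingers": 0.408}
    - {"delta_pos": [0,0,-0.1],"yaw": 0,"fingers": 0.408}
    - {"delta_pos": [0,0,-0.1],"yaw": 0,"fingers": 0.408}

```text
clock: 4.8
eef_pos: [0.4687, -0.2671, 0.0461]
tool_rot: [0.257, 0.966, -0.001, 0.002]
ft_force: [-0.5, 0.6, -0.2]
grip_width: 0.0347
grasp_force: 12.0
```

```bash
python3 -c "
from h import *
to([.4833,.0782,.15],psi=168)"
```

```text
t 4.8 p [ 0.4687 -0.2671  0.0461] psi 150.2 zt [ 0.004 -0.002 -1.   ] q [-0.52  0.47 -0.18  0.92  0.    0.  ] w 0.0347 F 12.04 [-0.5  0.6 -0.2] [-0.02 -0.02 -0.02]
delta [ 0.528  1.023 -0.348] ('yaw', np.float64(-0.396))
```

Call:
jog_arm:
  deltas:
    - {"delta_pos": [0,0,-0.04],"yaw": 0,"fingers": 0.411}
    - {"delta_pos": [0,0,-0.1],"yaw": 0,"fingers": 0.411}
    - {"delta_pos": [0,0,-0.18],"yaw": 0,"fingers": 0.411}
    - {"delta_pos": [0,0,-0.26],"yaw": 0,"fingers": 0.411}
    - {"delta_pos": [0,0,-0.33],"yaw": 0,"fingers": 0.411}
    - {"delta_pos": [0,0,-0.38],"yaw": 0,"fingers": 0.411}
    - {"delta_pos": [0,0,-0.38],"yaw": 0,"fingers": 0.411}

```text
clock: 5.5
eef_pos: [0.4686, -0.267, 0.1608]
tool_rot: [0.257, 0.966, -0.001, 0.003]
ft_force: [0.8, -0.4, -0.7]
grip_width: 0.0354
grasp_force: 5.1
```

Call:
jog_arm:
  deltas:
    - {"delta_pos": [0.02,0.04,0],"yaw": -0.04,"fingers": 0.411}
    - {"delta_pos": [0.06,0.11,0],"yaw": -0.09,"fingers": 0.411}
    - {"delta_pos": [0.11,0.2,0],"yaw": -0.15,"fingers": 0.411}
    - {"delta_pos": [0.16,0.3,0],"yaw": -0.2,"fingers": 0.411}
    - {"delta_pos": [0.22,0.41,0],"yaw": -0.25,"fingers": 0.411}
    - {"delta_pos": [0.28,0.52,0],"yaw": -0.3,"fingers": 0.411}
    - {"delta_pos": [0.34,0.63,0],"yaw": -0.35,"fingers": 0.411}
    - {"delta_pos": [0.39,0.73,0],"yaw": -0.4,"fingers": 0.411}
    - {"delta_pos": [0.44,0.82,0],"yaw": -0.446,"fingers": 0.411}
    - {"delta_pos": [0.48,0.9,0],"yaw": -0.446,"fingers": 0.411}
    - {"delta_pos": [0.5,0.95,0],"yaw": -0.446,"fingers": 0.411}
    - {"delta_pos": [0.52,0.98,0],"yaw": -0.446,"fingers": 0.411}

```text
clock: 6.7
eef_pos: [0.4765, 0.0684, 0.1565]
tool_rot: [0.083, 0.997, -0.0, -0.001]
ft_force: [-0.3, 0.0, 0.2]
grip_width: 0.0353
grasp_force: 5.1
```

```bash
python3 - <<'E'
from h import *
to([.4833,.0782,.15],psi=170.3)
c=snap('wrist'); im=np.ascontiguousarray(c['image'][...,::-1]); 
p=np.array([.4643,-.0321]);a0=np.radians(8.25); print(wpix(c,[[*p,.05]]))
fx=2
im=cv2.resize(im,None,fx=2,fy=2,interpolation=cv2.INTER_CUBIC)
def ring(x,y,h,r,col):
    a=np.linspace(0,6.28,30)
    for q in wpix(c,np.c_[x+r*np.cos(a),y+r*np.sin(a),0*a+h]): cv2.circle(im,tuple(((q+.5)*2).astype(int)),1,col,-1)
ring(*p,.05,.027,(0,0,255))
for k in(2,3,4):
    s=p+.112*np.array([np.cos(a0+np.radians(24*k)),np.sin(a0+np.radians(24*k))]); ring(*s,.038,.023,(0,200,0)); print(wpix(c,[[*s,.038]]))
cv2.imwrite('pics/w3.png',im[0:600,240:1040])
E
```

```text
t 6.7 p [0.4765 0.0684 0.1565] psi 170.46 zt [-0.003  0.    -1.   ] q [ 0.14  0.25 -0.18  1.14  0.    0.31] w 0.0353 F 5.07 [-0.3  0.   0.2] [-0.08  0.02  0.  ]
delta [-0.017  0.036  0.022] ('yaw', np.float64(0.003))
[[203.56023717 200.07423846]]
[[318.55607781 242.56982663]]
[[329.69856934 196.31035351]]
[[318.96785339 145.09847826]]
```

View pics/w3.png

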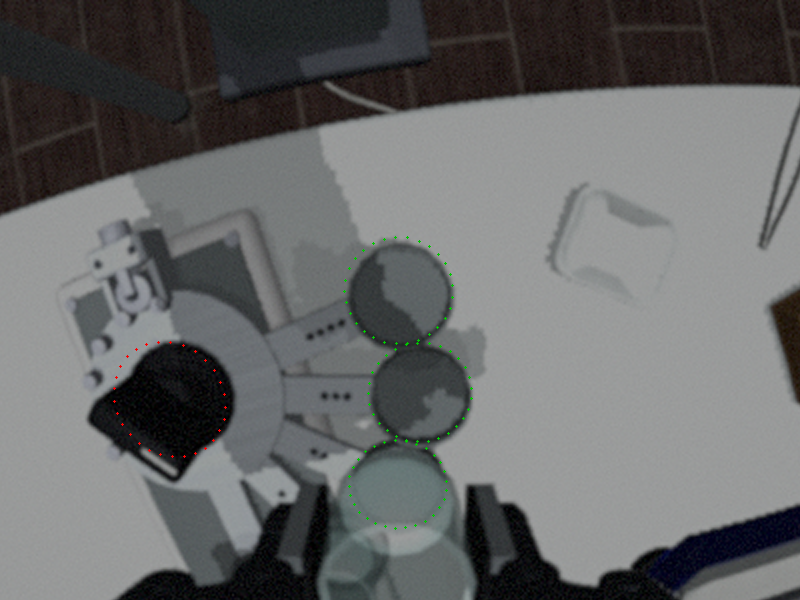

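The wrist view shows the rings landing on the sockets within about 1 mm. The three-dot spoke leads to the socket at (421,394), which is seat 3. The cup is held upright.

Call:
jog_arm:
  deltas:
    - {"delta_pos": [-0.017,0.036,0.0],"yaw": 0,"fingers": 0.411}
    - {"delta_pos": [-0.017,0.036,0.05],"yaw": 0,"fingers": 0.411}
    - {"delta_pos": [-0.017,0.036,0.11],"yaw": 0,"fingers": 0.411}
    - {"delta_pos": [-0.017,0.036,0.17],"yaw": 0,"fingers": 0.411}
    - {"delta_pos": [-0.017,0.036,0.22],"yaw": 0,"fingers": 0.411}
    - {"delta_pos": [-0.017,0.036,0.25],"yaw": 0,"fingers": 0.411}
    - {"delta_pos": [-0.017,0.036,0.27],"yaw": 0,"fingers": 0.411}
    - {"delta_pos": [-0.017,0.036,0.27],"yaw": 0,"fingers": 0.411}

```text
clock: 7.55
eef_pos: [0.4844, 0.0759, 0.0762]
tool_rot: [0.085, 0.996, -0.0, -0.001]
ft_force: [-0.3, 0.6, -0.8]
grip_width: 0.0352
grasp_force: 5.1
```

```bash
python3 -c "
from h import *
to([.4833,.0782,.044],psi=170.3)"
```

```text
t 7.55 p [0.4844 0.0759 0.0762] psi 170.24 zt [-0.001 -0.    -1.   ] q [ 0.16  0.35 -0.28  0.95 -0.    0.33] w 0.0352 F 5.06 [-0.3  0.6 -0.8] [-0.01 -0.   -0.06]
delta [0.005 0.007 0.107] ('yaw', np.float64(-0.001))
```

Call:
jog_arm:
  deltas:
    - {"delta_pos": [0.005,0.007,0.02],"yaw": 0,"fingers": 0.411}
    - {"delta_pos": [0.005,0.007,0.05],"yaw": 0,"fingers": 0.411}
    - {"delta_pos": [0.005,0.007,0.075],"yaw": 0,"fingers": 0.411}
    - {"delta_pos": [0.005,0.007,0.09],"yaw": 0,"fingers": 0.411}
    - {"delta_pos": [0.005,0.007,0.097],"yaw": 0,"fingers": 0.411}
    - {"delta_pos": [0.005,0.007,0.097],"yaw": 0,"fingers": 0.411}
    - {"delta_pos": [0.005,0.007,0.097],"yaw": 0,"fingers": 0.411}

```text
clock: 8.25
eef_pos: [0.4838, 0.0786, 0.0478]
tool_rot: [0.085, 0.996, 0.0, 0.0]
ft_force: [-0.2, 1.5, -1.1]
grip_width: 0.0354
grasp_force: 5.1
```

Call:
jog_arm:
  deltas:
    - {"delta_pos": [0,0,0.004],"yaw": 0,"fingers": 0.411}
    - {"delta_pos": [0,0,0.007],"yaw": 0,"fingers": 0.411}
    - {"delta_pos": [0,0,0.007],"yaw": 0,"fingers": 0.411}
    - {"delta_pos": [0,0,0.007],"yaw": 0,"fingers": 0.411}

```text
clock: 8.65
eef_pos: [0.4836, 0.0786, 0.0457]
tool_rot: [0.085, 0.996, 0.0, 0.0]
ft_force: [0.5, -0.6, -1.0]
grip_width: 0.0348
grasp_force: 5.1
```

```bash
python3 -c "
from h import *
to([.4833,.0782,.044],psi=170.3)"
```

```text
t 8.65 p [0.4836 0.0786 0.0457] psi 170.27 zt [ 0.  0. -1.] q [ 0.16  0.39 -0.32  0.87  0.    0.33] w 0.0348 F 5.07 [ 0.5 -0.6 -1. ] [-0.03 -0.02 -0.02]
delta [ 0.001 -0.001  0.006] ('yaw', np.float64(-0.001))
```

Call:
jog_arm:
  deltas:
    - {"delta_pos": [0,0,0.002],"yaw": 0,"fingers": 0.411}
    - {"delta_pos": [0,0,0.004],"yaw": 0,"fingers": 0.411}
    - {"delta_pos": [0,0,0.004],"yaw": 0,"fingers": 0.411}

```text
clock: 8.95
eef_pos: [0.4835, 0.0785, 0.0443]
tool_rot: [0.085, 0.996, -0.0, -0.0]
ft_force: [-0.4, 0.3, -1.2]
grip_width: 0.0352
grasp_force: 5.1
```

Call:
jog_arm:
  deltas:
    - {"delta_pos": [0,0,0.002],"yaw": 0,"fingers": 0.411}
    - {"delta_pos": [0,0,0.002],"yaw": 0,"fingers": 0.411}

```text
clock: 9.15
eef_pos: [0.4837, 0.0786, 0.044]
tool_rot: [0.085, 0.996, 0.0, 0.0]
ft_force: [-0.4, 0.7, 1.5]
grip_width: 0.0352
grasp_force: 5.1
```

Call:
jog_arm:
  deltas:
    - {"delta_pos": [0,0,0.002],"yaw": 0,"fingers": 0.411}
    - {"delta_pos": [0,0,0.002],"yaw": 0,"fingers": 0.411}

```text
clock: 9.35
eef_pos: [0.4839, 0.0785, 0.0439]
tool_rot: [0.085, 0.996, 0.0, 0.0]
ft_force: [-1.8, -0.1, 5.2]
grip_width: 0.0347
grasp_force: 5.3
```

Contact came at the expected height. I'll ease off, open gently and retreat straight up.

Call:
jog_arm:
  deltas:
    - {"delta_pos": [0,0,-0.002],"yaw": 0,"fingers": 0.414}
    - {"delta_pos": [0,0,-0.002],"yaw": 0,"fingers": 0.418}
    - {"delta_pos": [0,0,-0.002],"yaw": 0,"fingers": 0.43}
    - {"delta_pos": [0,0,-0.002],"yaw": 0,"fingers": 0.46}
    - {"delta_pos": [0,0,-0.002],"yaw": 0,"fingers": 0.52}
    - {"delta_pos": [0,0,-0.002],"yaw": 0,"fingers": 0.6}
    - {"delta_pos": [0,0,-0.002],"yaw": 0,"fingers": 0.6}
    - {"delta_pos": [0,0,-0.03],"yaw": 0,"fingers": 0.6}
    - {"delta_pos": [0,0,-0.08],"yaw": 0,"fingers": 0.6}
    - {"delta_pos": [0,0,-0.16],"yaw": 0,"fingers": 0.6}
    - {"delta_pos": [0,0,-0.26],"yaw": 0,"fingers": 0.6}
    - {"delta_pos": [0,0,-0.36],"yaw": 0,"fingers": 0.6}

```text
clock: 10.55
eef_pos: [0.4833, 0.0785, 0.1527]
tool_rot: [0.085, 0.996, -0.0, -0.0]
ft_force: [1.6, -0.2, -0.4]
grip_width: 0.0514
grasp_force: 0.0
```

```bash
python3 - <<'E'
from h import *
to([.4643,-.0321,.16],psi=-135.75)
c=snap('wrist'); im=np.ascontiguousarray(c['image'][...,::-1]); 
p=np.array([.4643,-.0321]);a0=np.radians(8.25); 
im=cv2.resize(im,None,fx=2,fy=2,interpolation=cv2.INTER_CUBIC)
def ring(x,y,h,r,col):
    a=np.linspace(0,6.28,30)
    for q in wpix(c,np.c_[x+r*np.cos(a),y+r*np.sin(a),0*a+h]): cv2.circle(im,tuple(((q+.5)*2).astype(int)),1,col,-1)
ring(*p,.05,.027,(0,0,255))
s=p+.112*np.array([np.cos(a0+np.radians(72)),np.sin(a0+np.radians(72))]); ring(*s,.075,.0175,(0,200,0)); ring(*s,.038,.021,(255,0,0))
b=a0+np.radians(36); d=np.array([np.cos(b),np.sin(b)])*.023; n=np.array([-np.sin(b),np.cos(b)])*.007
for q in wpix(c,[[*(p+i*d+j*n),.093] for i in(-1,0,1) for j in(-1,1)]): cv2.circle(im,tuple(((q+.5)*2).astype(int)),2,(0,255,255),-1)
cv2.imwrite('pics/w4.png',im[150:750,240:1040])
E
```

```text
t 10.55 p [0.4833 0.0785 0.1527] psi 170.27 zt [-0. -0. -1.] q [ 0.16  0.27 -0.17  1.13 -0.    0.33] w 0.0514 F 0.0 [ 1.6 -0.2 -0.4] [-0.04 -0.05 -0.02]
delta [ 0.    -0.374 -0.024] ('yaw', np.float64(-1.2))
```

View pics/w4.png

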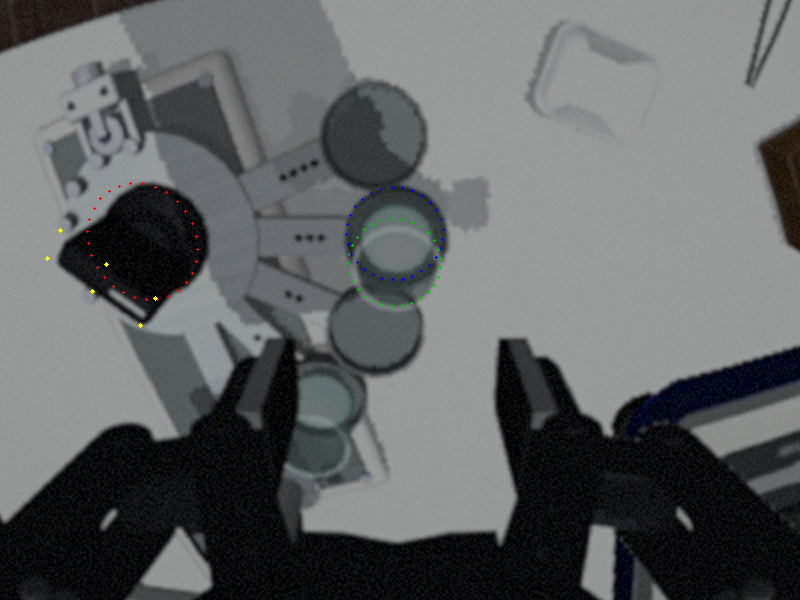

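The cup stands upright in seat 3 (about (395,260)), and the first-seat cup is untouched. The knob lies a few mm to the right of my markers, so I'll move over it and re-measure.

Call:
jog_arm:
  deltas:
    - {"delta_pos": [0,-0.06,-0.03],"yaw": -0.15,"fingers": 0.6}
    - {"delta_pos": [0,-0.16,-0.06],"yaw": -0.33,"fingers": 0.6}
    - {"delta_pos": [0,-0.26,-0.06],"yaw": -0.5,"fingers": 0.6}
    - {"delta_pos": [0,-0.33,-0.06],"yaw": -0.68,"fingers": 0.6}
    - {"delta_pos": [0,-0.37,-0.06],"yaw": -0.85,"fingers": 0.6}
    - {"delta_pos": [0,-0.374,-0.06],"yaw": -1,"fingers": 0.6}
    - {"delta_pos": [0,-0.374,-0.06],"yaw": -1,"fingers": 0.6}

```text
clock: 11.3
eef_pos: [0.4646, -0.0326, 0.1697]
tool_rot: [-0.302, 0.953, -0.0, 0.0]
ft_force: [-0.6, 0.3, 0.0]
grip_width: 0.0515
grasp_force: 0.0
```

Call:
jog_arm:
  deltas:
    - {"delta_pos": [0,0,0],"yaw": -0.1,"fingers": 0.6}
    - {"delta_pos": [0,0,0],"yaw": -0.2,"fingers": 0.6}
    - {"delta_pos": [0,0,0],"yaw": -0.2,"fingers": 0.6}

```text
clock: 11.6
eef_pos: [0.4647, -0.0317, 0.1695]
tool_rot: [-0.376, 0.927, -0.0, 0.0]
ft_force: [0.5, -0.1, -0.1]
grip_width: 0.0514
grasp_force: 0.0
```

```bash
python3 - <<'E'
from h import *
to([.4643,-.0321,.16],psi=-135.75)
c=snap('wrist'); im=np.ascontiguousarray(c['image'][...,::-1]); 
p=np.array([.4643,-.0321]);a0=np.radians(8.25); 
im=cv2.resize(im,None,fx=2,fy=2,interpolation=cv2.INTER_CUBIC)
def ring(x,y,h,r,col):
    a=np.linspace(0,6.28,30)
    for q in wpix(c,np.c_[x+r*np.cos(a),y+r*np.sin(a),0*a+h]): cv2.circle(im,tuple(((q+.5)*2).astype(int)),1,col,-1)
ring(*p,.05,.027,(0,0,255)); print(wpix(c,[[*p,.093]]))
b=a0+np.radians(36); d=np.array([np.cos(b),np.sin(b)])*.023; n=np.array([-np.sin(b),np.cos(b)])*.007
for q in wpix(c,[[*(p+i*d+j*n),.093] for i in(-1,0,1) for j in(-1,1)]): cv2.circle(im,tuple(((q+.5)*2).astype(int)),2,(0,255,255),-1)
# brighten darks
im=np.clip(255*(im/255.)**.5,0,255).astype(np.uint8)
cv2.imwrite('pics/w5.png',im[200:800,240:1040])
E
```

```text
t 11.6 p [ 0.4647 -0.0317  0.1695] psi -135.84 zt [ 0.  0. -1.] q [-0.07  0.21 -0.2   1.16  0.   -0.84] w 0.0514 F 0.0 [ 0.5 -0.1 -0.1] [0.03 0.01 0.04]
delta [0.002 0.    0.032] ('yaw', np.float64(-0.002))
[[317.5944601  205.54225952]]
```

View pics/w5.png

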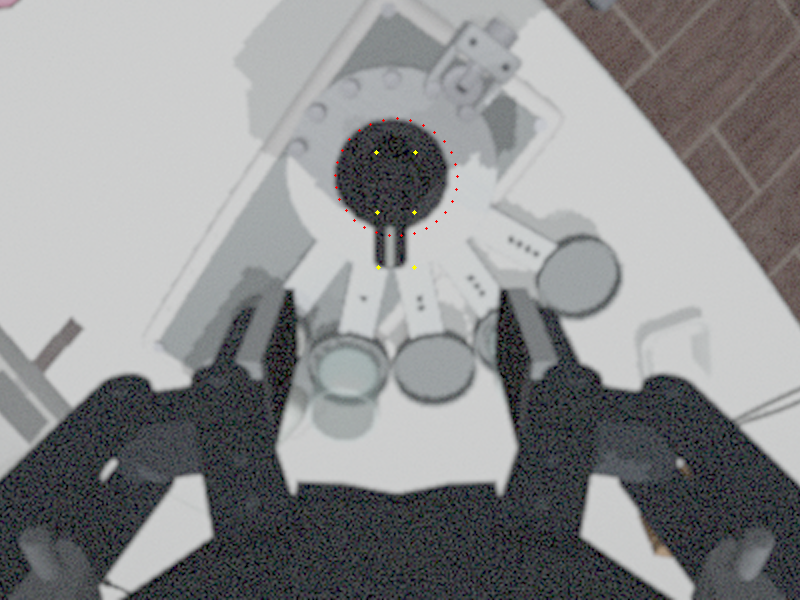

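The view from above shows the collar centred at (391,175) and the bar at x = 375–407, parallel to the tool's x. The axis is a couple of mm left of my estimate.

```bash
python3 - <<'E'
from h import *
c=load('wrist'); g=lambda x,y,h: wray(c,(x+240)/2-.5,(y+200)/2-.5,h)
b=np.radians(44.25);d=np.array([np.cos(b),np.sin(b),0])
print(g(391,175,.05), g(391,266,.093)-.023*d, g(391,266,.093)+0*d)
p=(g(391,175,.05)[:2]+(g(391,266,.093)-.023*d)[:2])/2; print(p); to([*p,.057],psi=-135.75)
E
```

```text
[ 0.46456436 -0.03508703  0.05      ] [ 0.46518023 -0.03411982  0.093     ] [ 0.48165518 -0.01807064  0.093     ]
[ 0.46487229 -0.03460342]
t 11.65 p [ 0.4647 -0.0317  0.1694] psi -135.89 zt [ 0. -0. -1.] q [-0.07  0.21 -0.2   1.16  0.   -0.84] w 0.0514 F 0.0 [0.1 0.  0.1] [0.02 0.04 0.02]
delta [ 0.006 -0.007  0.375] ('yaw', np.float64(-0.003))
```

Call:
jog_arm:
  deltas:
    - {"delta_pos": [0.006,-0.007,0.06],"yaw": 0,"fingers": 0.6}
    - {"delta_pos": [0.006,-0.007,0.14],"yaw": 0,"fingers": 0.6}
    - {"delta_pos": [0.006,-0.007,0.22],"yaw": 0,"fingers": 0.6}
    - {"delta_pos": [0.006,-0.007,0.29],"yaw": 0,"fingers": 0.6}
    - {"delta_pos": [0.006,-0.007,0.34],"yaw": 0,"fingers": 0.6}
    - {"delta_pos": [0.006,-0.007,0.365],"yaw": 0,"fingers": 0.6}
    - {"delta_pos": [0.006,-0.007,0.371],"yaw": 0,"fingers": 0.6}
    - {"delta_pos": [0.006,-0.007,0.371],"yaw": 0,"fingers": 0.5}
    - {"delta_pos": [0.006,-0.007,0.371],"yaw": 0,"fingers": 0.4}
    - {"delta_pos": [0.006,-0.007,0.371],"yaw": 0,"fingers": 0.3}
    - {"delta_pos": [0.006,-0.007,0.371],"yaw": 0,"fingers": 0.22}
    - {"delta_pos": [0.006,-0.007,0.371],"yaw": 0,"fingers": 0.22}

```text
clock: 12.85
eef_pos: [0.4651, -0.0348, 0.0583]
tool_rot: [-0.377, 0.926, -0.0, 0.0]
ft_force: [-0.7, 0.1, 0.1]
grip_width: 0.0188
grasp_force: 0.0
```

Call:
jog_arm:
  deltas:
    - {"delta_pos": [0,0,0],"yaw": 0,"fingers": 0.18}
    - {"delta_pos": [0,0,0],"yaw": 0,"fingers": 0.15}
    - {"delta_pos": [0,0,0],"yaw": 0,"fingers": 0.15}

```text
clock: 13.15
eef_pos: [0.4649, -0.0349, 0.0581]
tool_rot: [-0.377, 0.926, -0.0, 0.0]
ft_force: [-2.0, 0.6, 2.9]
grip_width: 0.0137
grasp_force: 35.6
```

```bash
python3 -c "
from h import *
to([.4648,-.0346,.058],psi=-135.75)"
```

```text
t 13.15 p [ 0.4649 -0.0349  0.0581] psi -135.75 zt [ 0. -0. -1.] q [-0.07  0.33 -0.36  0.88 -0.   -0.85] w 0.0137 F 35.56 [-2.   0.6  2.9] [ 0.01  0.1  -0.18]
delta [-0.     0.001  0.   ] ('yaw', np.float64(-0.0))
```

Call:
jog_arm:
  deltas:
    - {"delta_pos": [0,0,0],"yaw": 0,"fingers": 0.1}
    - {"delta_pos": [0,0,0],"yaw": 0,"fingers": 0.1}
    - {"delta_pos": [0,0,0],"yaw": 0.06,"fingers": 0.1}
    - {"delta_pos": [0,0,0],"yaw": 0.14,"fingers": 0.1}
    - {"delta_pos": [0,0,0],"yaw": 0.22,"fingers": 0.1}
    - {"delta_pos": [0,0,0],"yaw": 0.3,"fingers": 0.1}
    - {"delta_pos": [0,0,0],"yaw": 0.38,"fingers": 0.1}
    - {"delta_pos": [0,0,0],"yaw": 0.46,"fingers": 0.1}
    - {"delta_pos": [0,0,0],"yaw": 0.52,"fingers": 0.1}
    - {"delta_pos": [0,0,0],"yaw": 0.533,"fingers": 0.1}
    - {"delta_pos": [0,0,0],"yaw": 0.533,"fingers": 0.1}

```text
clock: 14.25
eef_pos: [0.4642, -0.0337, 0.0582]
tool_rot: [-0.177, 0.984, 0.001, -0.0]
ft_force: [-2.6, 3.6, 7.2]
grip_width: 0.0136
grasp_force: 58.7
```

```bash
python3 -c "
from h import *
to([.4648,-.0346,.058],psi=152.25)"
```

```text
t 14.25 p [ 0.4642 -0.0337  0.0582] psi -159.63 zt [-0.001  0.002 -1.   ] q [-0.07  0.33 -0.36  0.88  0.   -0.43] w 0.0136 F 58.71 [-2.6  3.6  7.2] [0.49 0.41 0.17]
delta [-0.001 -0.003  0.001] ('yaw', np.float64(1.069))
```

Call:
jog_arm:
  deltas:
    - {"delta_pos": [0,0,0],"yaw": 0.06,"fingers": 0.1}
    - {"delta_pos": [0,0,0],"yaw": 0.14,"fingers": 0.1}
    - {"delta_pos": [0,0,0],"yaw": 0.22,"fingers": 0.1}
    - {"delta_pos": [0,0,0],"yaw": 0.3,"fingers": 0.1}
    - {"delta_pos": [0,0,0],"yaw": 0.38,"fingers": 0.1}
    - {"delta_pos": [0,0,0],"yaw": 0.46,"fingers": 0.1}
    - {"delta_pos": [0,0,0],"yaw": 0.52,"fingers": 0.1}
    - {"delta_pos": [0,0,0],"yaw": 0.533,"fingers": 0.1}
    - {"delta_pos": [0,0,0],"yaw": 0.533,"fingers": 0.1}

```text
clock: 15.15
eef_pos: [0.464, -0.0323, 0.0582]
tool_rot: [0.031, 1.0, 0.002, -0.001]
ft_force: [-3.9, 9.1, 7.8]
grip_width: 0.0133
grasp_force: 58.8
```

Call:
jog_arm:
  deltas:
    - {"delta_pos": [0,0,0],"yaw": 0.06,"fingers": 0.1}
    - {"delta_pos": [0,0,0],"yaw": 0.14,"fingers": 0.1}
    - {"delta_pos": [0,0,0],"yaw": 0.22,"fingers": 0.1}
    - {"delta_pos": [0,0,0],"yaw": 0.3,"fingers": 0.1}
    - {"delta_pos": [0,0,0],"yaw": 0.38,"fingers": 0.1}
    - {"delta_pos": [0,0,0],"yaw": 0.46,"fingers": 0.1}
    - {"delta_pos": [0,0,0],"yaw": 0.52,"fingers": 0.1}
    - {"delta_pos": [0,0,0],"yaw": 0.534,"fingers": 0.1}
    - {"delta_pos": [0,0,0],"yaw": 0.534,"fingers": 0.1}
    - {"delta_pos": [0,0,0],"yaw": 0.534,"fingers": 0.1}

```text
clock: 16.15
eef_pos: [0.4644, -0.031, 0.0582]
tool_rot: [0.238, 0.971, 0.004, -0.001]
ft_force: [-2.9, 13.1, 5.6]
grip_width: 0.0134
grasp_force: 58.6
```

```bash
python3 - <<'E'
from h import *
to([.4648,-.0346,.058],psi=152.25)
c=snap('wrist'); im=np.ascontiguousarray(c['image'][...,::-1]); a0=np.radians(8.25)
s=snap('side'); si=np.ascontiguousarray(s['image'][...,::-1])
p=np.array([.4648,-.0346]); K=np.array([[s['fx'],0,s['cx']],[0,s['fy'],s['cy']],[0,0,1]])
r=p+.112*np.array([np.cos(a0),np.sin(a0)])
q=cv2.projectPoints(np.array([[*r,h] for h in(.03,.075,.082)]),np.array(s['rvec'],float),np.array(s['tvec'],float),K,None)[0][:,0]; print(q)
crop=cv2.resize(si[150:250,260:400],None,fx=4.2,fy=4.2,interpolation=cv2.INTER_CUBIC)
for x in q: cv2.circle(crop,tuple(((x-[260,150]+.5)*4.2).astype(int)),2,(0,0,255),-1)
cv2.imwrite('pics/s5.png',crop); cv2.imwrite('pics/w6.png',im)
print(wpix(c,[[*r,.03],[*r,.075]]))
E
```

```text
t 16.15 p [ 0.4644 -0.031   0.0582] psi 152.5 zt [-0.001  0.007 -1.   ] q [-0.07  0.33 -0.36  0.88  0.01  0.41] w 0.0134 F 58.64 [-2.9 13.1  5.6] [1.69 0.4  0.22]
delta [-0.007 -0.01   0.001] ('yaw', np.float64(0.006))
[[339.68562354 216.66601226]
 [340.353272   200.37764916]
 [340.45907987 197.79629532]]
[[398.15850466 341.02349742]
 [411.62522351 385.20901418]]
```

View pics/s5.png

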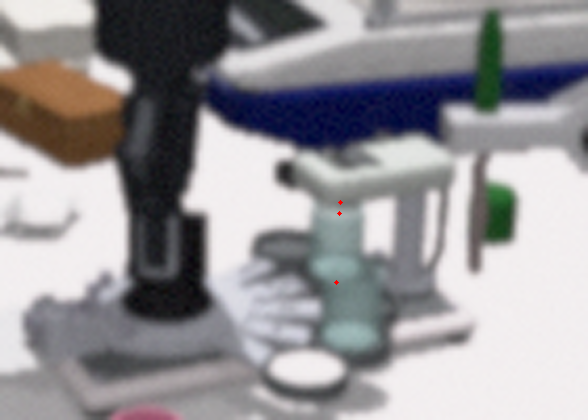

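View pics/w6.png

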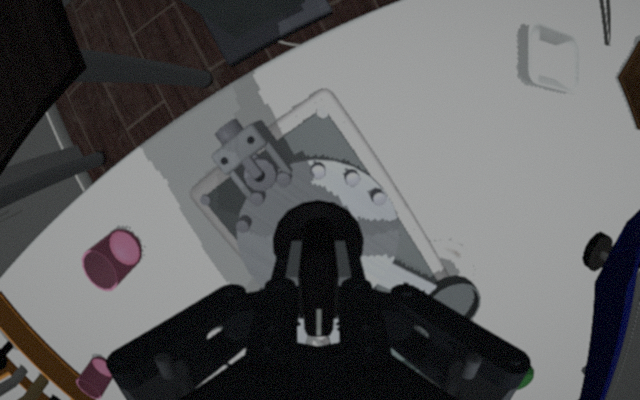

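The side view shows the cup right under the lens (crop (338,235), on my predicted points). The wrist view shows the roller seated between two pins at (262,178). I'll hold a moment to confirm it's steady, then hand in.

Call:
jog_arm:
  deltas:
    - {"delta_pos": [0,0,0],"yaw": 0.005,"fingers": 0.1}
    - {"delta_pos": [0,0,0],"yaw": 0.005,"fingers": 0.1}
    - {"delta_pos": [0,0,0],"yaw": 0.005,"fingers": 0.1}
    - {"delta_pos": [0,0,0],"yaw": 0.005,"fingers": 0.1}
    - {"delta_pos": [0,0,0],"yaw": 0.005,"fingers": 0.1}

```text
clock: 16.75
eef_pos: [0.4644, -0.031, 0.0582]
tool_rot: [0.24, 0.971, 0.004, -0.001]
ft_force: [-2.1, 14.0, 6.6]
grip_width: 0.0131
grasp_force: 58.6
```

```bash
python3 - <<'E'
from h import *
s0=load('side'); s=snap('side'); st(); print(np.abs(s['image'].astype(int)-s0['image'])[150:250,260:400].mean())
print(bot.job_done())
E
```

```text
t 16.8 p [ 0.4644 -0.031   0.0582] psi 152.27 zt [-0.     0.008 -1.   ] q [-0.07  0.33 -0.36  0.88  0.01  0.41] w 0.0135 F 58.65 [-1.8 13.2  6.6] [1.72 0.33 0.2 ]
1.997404761904762
the job is handed in; nothing more can be done
None
```

The glass cup is in the third seat, the knob is turned three clicks clockwise and still held there with the cup under the reading head, and the job was handed in at 16.8 s; the verdict was not shown.

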